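Set the length stop of a bead cut-off jig and push the strip up to it

TASK

Set the cut-off jig for the next wooden bead: with a fingertip, roll the knurled wheel so that the stop block closes in towards the saw slot until its pointer stands opposite the point of the gauge rider on the rule, without running past it and without pushing the stop block by hand. Then push the wooden strip along its channel with a fingertip, gently, until its end rests against the stop, leaving the stop at the mark. Only touch and push: nothing is to be gripped or lifted, and the other things on the bench stay where they are.

Things in the scene. Friction and masses are not known exactly. Their poses are not given: they have to be found in the camera images.
- jig: Aluminium cut-off jig screwed to the bench, base 84 (x) by 345 (y) mm, top face at z 18. Origin on the bench under the saw slot, on the strip channel's centre line; z up, y along the channel to the stop and wheel; base spans y -180 to 165. Channel 22.5 wide between lips up to z 24; squaring fence on the +x side to z 46 from y -62 to -1.
- saw_slot (a point): Point in the saw slot on the channel's centre line at the base's top, (0, 0, 18) mm in the jig's frame, between two pairs of steel guide posts at x -30 and 30, 73 mm high. Stop, rule and wheel lie on its +y side, the strip starts on its -y side.
- stop: Steel stop block 40 (x) by 24 (y) by 30 mm high over the channel. Origin at the foot of its stop face (towards the slot), z 18 in the jig; axes as the jig's. Gap = its y in the jig's frame, 15 to 78, at first 62 to 74. A pointer on its +x side is in the plane of the face. Slides along y only, driven by the wheel, stays put; about 6 N along y shoves it. More than 1.5 N of finger on it fails.
- wheel: Knurled steel wheel, 44 mm diameter, 16 wide, axis along the jig's x; origin at its centre, (0, 136, 42) mm in the jig. Dark housing cheeks either side (x -17 to 27, y 114 to 158) end at z 50, so its top 14 mm is bare. A pinion of 8 mm radius under it drives the stop's rack: 8 mm of gap per radian, 4 mm of gap for 11 mm of rim travel.
- wheel_top (a point): Topmost point of the wheel's rim, z 64 mm. Dragging the rim here towards the jig's +y (away from the saw slot) closes the gap, towards -y opens it. It takes about 2.5 N along the rim and stays where it is left: press with 4 to 10 N and drag, in several strokes.
- mark: Gauge rider, the gauge mark: a steel clip 14 by 12 by 10 mm, brass screw on top, fixed on the steel rule along the jig's +x edge. Origin at the foot of its point, which faces -x to the stop's pointer, 29 mm to +x of the channel's centre line; axes as the jig's. The gap wanted is its y in the jig's frame (30 to 50): the pointer is opposite when the stop's y in the mark's frame is 0 (at first +).
- strip: Loose wooden strip 20 by 20 by 120 mm (along its y), about 45 g, lying in the jig's channel, its leading end 12 to 40 mm short of the saw slot. Origin at the centre of its underside, z 18 in the channel; its top is at z 38, 14 above the lips. It slides along y, between the guide posts, under less than 1 N; over 12 N of finger on it (a shove or a grip) fails.
- strip_lead (a point): Centre of the strip's +y end face, the end that must rest against the stop; 10 mm above its underside.
- strip_tail (a point): Centre of the strip's -y end face, the end to push on; 10 mm above its underside.
- blank1: Loose cut bead blank of wood, 20 by 34 by 20 mm, on the bench before the jig. Leave alone. Origin under its centre.
- blank2: Second cut bead blank, the same. Leave alone.
- pliers1: Loose pliers with blue grips, 185 mm long, 14 high, lying to the right of the jig. Origin near the pivot. Leave alone.
- pliers2: Loose pliers with black grips, 185 mm long, 14 high, lying beyond the jig. Leave alone.
- saw: Loose fine-toothed back saw, 265 mm long, 22 high, lying beyond the jig. Origin where handle and blade meet. Leave alone.
- mug: White mug with brushes, 76 mm diameter, about 190 high with the brushes, to the left of the jig. Leave alone.
- tray: White bead tray, 100 by 75 by 18 mm, to the left of the jig. Leave alone.
- spool: Wooden wire spool, 52 mm diameter, 28 high, to the right of the jig. Leave alone.
Mind the look-alikes: they are no part of the job. What is meant by the strip is not orange or turquoise, and is the larger of those in its own colour.

How it is judged:
By the outcome, as a careful person would: the job done as asked, in the order asked, and still so for the second after the job is handed in, with the robot touching nothing.
It also fails if it takes over 54 s, if anything falls off the work surface, if the arm or the gripper's body presses on something with over 40 N, if the wrist force passes 120 N, or if a joint passes its speed limit or range.

ROBOT

A 6-joint arm with a two-finger parallel gripper is mounted at the origin on the work surface. World frame = base frame: x ahead of the robot, y to its left, z up, the work surface at z = 0. Lengths are in m, angles in rad, forces in N, time in s.
With the tool pointing down it reaches from about 0.35 to 0.775 m from the base axis. Payload 7.3 kg.
Tool frame: the origin (TCP) lies at the very end of the fingers, on their centre line; the grasp point (between the pads) lies 19 mm behind it (robot.pinch_z is the distance from the TCP to the grasp point, in m); z points along the fingers, y is the line along which they close (so a half turn about z gives the same grasp; the last joint's range is limited). The gripper opens to 92 mm and grips with 3 to 60 N. Pads are 19 mm wide; open, the fingers measure 130 mm over their backs; the gripper's body (75 mm by 190 mm) begins 47 mm behind the grasp point.
Start: joints at [1.068, 0.342, 1.524, -0, 1.275, -0.146], TCP at [0.183, 0.492, 0.189] pointing down, gripper open.
Joint ranges: [-2.53, 2.53], [-0.77, 2.02], [0.04, 2.7], [-1, 4.14], [0.28, 2.66], [-3.11, 3.11]. Speed limits (rad/s): [2.57, 2.57, 3.14, 3.14, 3.14, 3.14].

INTERFACE

Orientations are given as [roll, pitch, yaw] about the fixed x, y, z axes, in that order (R = Rz(yaw) Ry(pitch) Rx(roll)).
In Python, from cell import robot gives the robot as it stands.
- The arm moves only by the tool move_arm, never from a script. Its argument "motion" is a list of rows, each a list of 6 numbers: the shift along the tool's x, y, z in units of 0.1 m (1.0 is 0.1 m), then the turn, a rotation vector about the tool's x, y, z in units of pi rad (1.0 is pi rad). In form: [[dx, dy, dz, rx, ry, rz], ...]. A call has 1 to 12 rows; each row is the pose to reach, as a shift and turn from the pose commanded when the call began, along the tool's axes at that moment, turning the shorter way round; what a row does not reach only later rows make up. A row lasts 1/8 s, in which the tool goes at most 62.5 mm and 10.7 degrees, less where a joint would pass 70% of its speed; a pose out of reach is approached as far as the arm can. A call with a number of a shift or a turn outside -1 to 1 is refused whole. A call with a gripper value outside its range is refused whole. "fingers" is the opening, from -1 (shut) to 1 (fully open), set as the call begins (left out, the last holds). The fingers move at their own pace and stop on an object; "newtons" is the grip in N (left out, the last holds). Time passes only in rows, so rows that repeat a pose let the fingers close. It gives the time, the measured TCP pose, the force, the opening and the grip force at its end, in the units of the state.
- robot.observe(): the state, without advancing time (a new reading comes with each control period).
- robot.read_camera(name): name is "scene" or "top" or "wrist"; returns a dict with "image" (420x560x3 uint8, red, green, blue), "range_z" (420x560 float32, m along the optical axis (not along the pixel's ray), 0 where there is no reading), "vfov" (degrees; the focal length in pixels is half the picture's height over the tangent of half this angle, whatever the lens; pixels are square), "cx", "cy" (the principal point, pixels), "k1" (the pictures are not rectified: a ray, as slopes to the right and down, at radius r is drawn at 1 + k1 r^2 times it, then the intrinsics apply), "extrinsics" (4x4, takes a point from camera to world coordinates); the wrist camera has in their place "hand_eye" (4x4, takes a point from camera to tool coordinates, whose origin is the TCP and whose axes are the flange's). Camera axes: x right, y up, looking along -z (the intrinsics and any distortion apply to the point x, -y, -z); pixel columns grow to the right and rows downward; lengths in m; the calibration is good to about 2 mm. A picture is of the moment at which its call begins: read the wrist's pose just before it.
- robot.hand_in(): hands the job in; it is judged then, once.
The state is a dict: "time": time; "qpos": joint angles; "qvel": joint speeds; "joint_efforts": joint torques, N m; "tool_pos": TCP position; "tool_rot": TCP orientation; "contact_force": force on the tool from outside, world axes, zero at the start; "torque": the same for the moment, N m; "opening": finger opening in m; "grip_force": force on a finger pad.
Only numpy, scipy, OpenCV 4.12 (cv2) and the standard library are available. Lean on these libraries where they do the work, as an engineer would, in place of code of your own. Each camera call takes 0.05 s, during which the arm holds its last target. There are 200 camera calls.

## Working session

There is one attempt and no reset: what is moved stays moved. The work goes in short steps, Python scripts to look and compute and a tool call to move; the robot and the scene stay as the last step left them, time stands still between calls to the robot, and variables do not carry over. Pictures are saved under pics/ and viewed, at most 10 in all, crops included, and the job is handed in when it is done.

Besides the shell and the picture viewer there is one more tool, called after "Request:" as name([rows], argument=value, ...), one row to a line, values as JSON. move_arm: Moves the arm, as the interface text tells. Shifts and turns lie within -1 to 1; 1 stands for 0.1 m of shift or pi rad of turn. Its arguments: {"type":"object","properties":{"motion":{"type":"array"},"fingers":{"type":"number"},"newtons":{"type":"number"}},"required":["motion"]}

```bash
ls; mkdir -p pics
cat > h.py <<'E'
import numpy as np, cv2
from cell import robot
from scipy.spatial.transform import Rotation as R
def cloud(c,E):
    h,w=c["range_z"].shape; f=h/2/np.tan(np.radians(c["vfov"])/2)
    u,v=np.meshgrid(np.arange(w),np.arange(h))
    x=(u-c["cx"])/f; y=(v-c["cy"])/f
    a,b=x.copy(),y.copy()
    for _ in range(15):
        s=1+c["k1"]*(a*a+b*b); a,b=x/s,y/s
    z=c["range_z"]; P=np.stack([a*z,-b*z,-z],-1)
    return P@E[:3,:3].T+E[:3,3]
def proj(c,E,p):
    h,w=c["range_z"].shape; f=h/2/np.tan(np.radians(c["vfov"])/2)
    q=(np.asarray(p)-E[:3,3])@E[:3,:3]
    a,b=q[...,0]/-q[...,2],-q[...,1]/-q[...,2]
    s=1+c["k1"]*(a*a+b*b)
    return np.stack([a*s*f+c["cx"],b*s*f+c["cy"]],-1)
def tool():
    o=robot.observe(); T=np.eye(4); T[:3,:3]=R.from_euler('xyz',o["tool_rot"]).as_matrix() if np.size(o["tool_rot"])==3 else np.array(o["tool_rot"]).reshape(3,3); T[:3,3]=o["tool_pos"]; return T,o
def cam(n):
    T,o=tool(); c=robot.read_camera(n)
    E=np.array(c["extrinsics"]) if n!="wrist" else T@np.array(c["hand_eye"])
    return c,E,cloud(c,E)
def save(img,fn,s=1):
    cv2.imwrite(fn,cv2.resize(np.ascontiguousarray(img[...,::-1]),None,fx=s,fy=s,interpolation=cv2.INTER_CUBIC))
E
python3 - <<'E'
from h import *
print(robot.observe())
for n in("top","scene"):
    c,E,P=cam(n); save(c["image"],f"pics/{n}0.png",1.4); print(n,c["vfov"],c["k1"],E.round(3).tolist())
    np.savez(f"{n}0.npz",img=c["image"],P=P)
E
```

```text
pics
{'time': 0.0, 'qpos': array([ 1.06801867e+00,  3.42736824e-01,  1.52503641e+00, -1.27789881e-05,
        1.27541890e+00, -1.46009407e-01]), 'qvel': array([ 3.00569517e-04,  8.93341724e-05, -6.10432943e-04,  1.90093065e-04,
       -1.20267359e-03,  2.59546510e-04]), 'joint_efforts': array([ 8.20058231e-04, -4.31232941e+01, -2.44225770e+01,  7.20080500e-02,
        5.57054719e-02, -9.75251965e-05]), 'tool_pos': array([0.18310731, 0.49151689, 0.18793094]), 'tool_rot': array([-3.14000842e+00, -2.20620177e-04,  2.78482796e+00]), 'contact_force': array([-0.37472254, -0.39310405, -0.54504842]), 'torque': array([ 0.01796524,  0.02350871, -0.02845436]), 'grip_force': 0.0, 'opening': 0.09156456445660517}
top 57.66591169763539 0.01344854078798808 [[0.026, 0.989, -0.148, 0.397], [-0.999, 0.029, 0.021, 0.02], [0.025, 0.147, 0.989, 0.91], [0.0, 0.0, 0.0, 1.0]]
scene 49.565203206418815 0.026773176025532634 [[0.23, -0.509, 0.83, 1.541], [0.973, 0.1, -0.208, -0.225], [0.023, 0.855, 0.518, 0.729], [0.0, 0.0, 0.0, 1.0]]
```

View pics/top0.png

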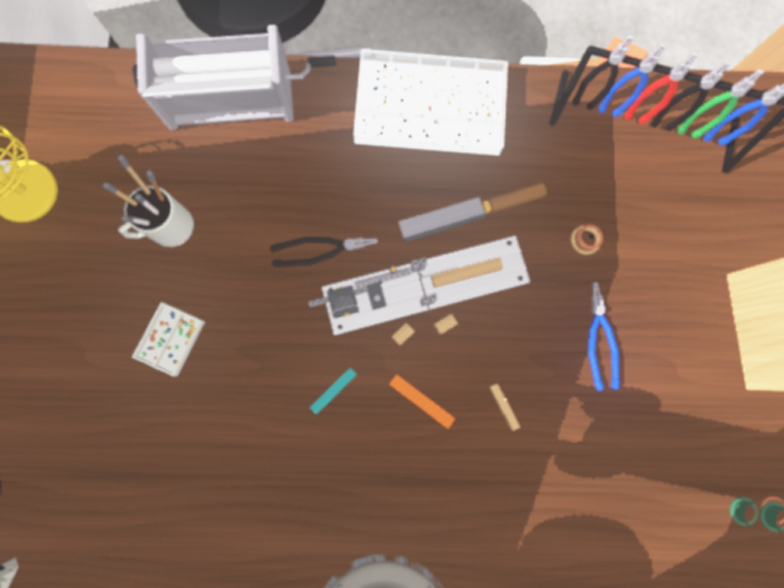

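View pics/scene0.png

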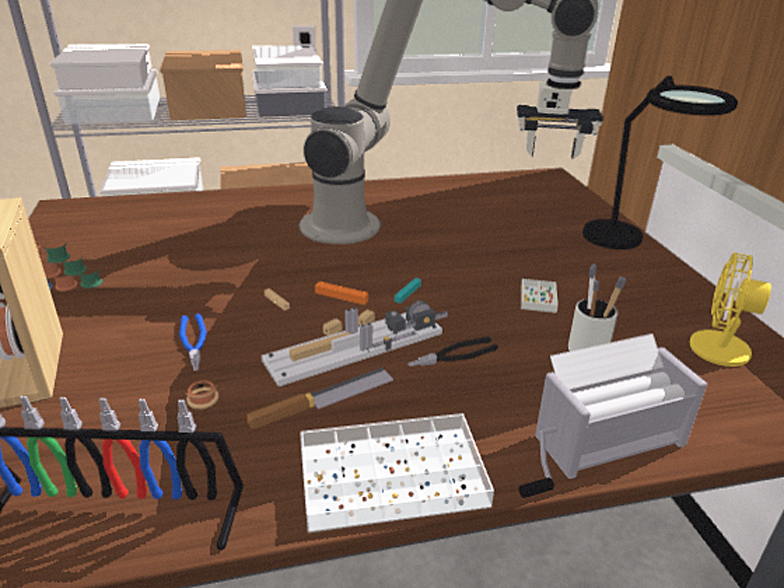

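The top picture shows the jig around (425,285), tilted, with the wheel housing at (342,302), the stop at (377,295), the saw slot at (422,285), the strip at (468,272) and the rider at (393,268). The far side is jig +x, and jig +y points to world +y. Next I fit the jig's pose.

```bash
cat > fit.py <<'E'
from h import *
d=np.load("top0.npz"); P=d["P"]; img=d["img"].astype(int)
m=np.zeros(P.shape[:2],bool); m[165:245,220:385]=1
br=img.min(-1); sat=img.max(-1)-br
bench=P[...,2][~m & (P[...,2]>-.02)&(P[...,2]<.02)]; print("bench z",np.median(bench))
k=m&(abs(P[...,2]-.018)<.006)&(sat<40)&(br>110)
n,l,s,_=cv2.connectedComponentsWithStats(cv2.morphologyEx(k.astype(np.uint8),cv2.MORPH_CLOSE,np.ones((9,9))))
j=1+s[1:,4].argmax(); q=P[k&(l==j)]; print(len(q),np.median(q[:,2]))
r=cv2.minAreaRect((q[:,:2]*1000).astype(np.float32)); print(r); b=cv2.boxPoints(r)
c=np.array(r[0])/1000
e=[b[1]-b[0],b[2]-b[1]]; y=max(e,key=np.linalg.norm); y=y/np.linalg.norm(y); y*=np.sign(y[1]); x=np.array([y[1],-y[0]])
o=c+y*.0075   # centre of base is at y=-7.5 mm, x=0 assumed
T=np.eye(4); T[:2,0]=x; T[:2,1]=y; T[:2,3]=o; np.save("jig.npy",T); print(T.round(4))
J=(P-T[:3,3])@T[:3,:3]*1000
for nm,kk in {"z58-66":m&(J[...,2]>56)&(abs(J[...,1]-136)<25),"stop":m&(abs(J[...,2]-48)<5)&(J[...,1]>20)&(J[...,1]<108)&(abs(J[...,0])<22),"strip":m&(abs(J[...,2]-38)<4)&(J[...,1]<0)&(sat>30)&(abs(J[...,0])<14)}.items():
    a=J[kk]; print(nm,len(a),np.percentile(a,[2,50,98],axis=0).round(1).tolist())
E
python3 fit.py
```

```text
bench z -0.0010062866420303962
3576 0.01714891738299623
((555.6058349609375, -58.95184326171875), (84.81299591064453, 347.31536865234375), 16.717411041259766)
[[ 0.9577 -0.2877  0.      0.5534]
 [ 0.2877  0.9577  0.     -0.0518]
 [ 0.      0.      1.      0.    ]
 [ 0.      0.      0.      1.    ]]
z58-66 153 [[-129.3, 113.3, 56.9], [-5.7, 127.9, 62.9], [6.5, 151.1, 909.9]]
stop 179 [[-19.2, 70.5, 44.2], [-0.5, 82.2, 46.9], [18.9, 93.6, 51.5]]
strip 414 [[-9.8, -133.4, 34.4], [-0.4, -75.9, 36.9], [9.5, -17.9, 39.8]]
```

```bash
cat >> h.py <<'E'
def goal(p,yaw,jig=True,tilt=0):
    """print row (units of move_arm) from present pose to jig point p (mm), yaw of tool x about z"""
    J=np.load("jig.npy"); w=J[:3,:3]@(np.array(p)/1000)+J[:3,3]
    T,o=tool(); G=R.from_euler('xyz',[np.pi,0,yaw]).as_matrix()
    d=T[:3,:3].T@(w-T[:3,3])/.1; r=R.from_matrix(T[:3,:3].T@G).as_rotvec()/np.pi
    print("goal",p,"world",w.round(4),"row",np.r_[d,r].round(3).tolist())
def where():
    J=np.load("jig.npy"); T,o=tool()
    print("t",round(o["time"],2),"jig mm",((T[:3,3]-J[:3,3])@J[:3,:3]*1000).round(1),"rot",np.round(o["tool_rot"],3),"F(jig)",(np.array(o["contact_force"])@J[:3,:3]).round(2),"open",round(o["opening"],4))
E
python3 - <<'E'
from h import *
where(); goal([0,110,180],2.785+.648); goal([0,110,180],1.8624)
c=robot.read_camera("wrist"); print(np.round(c["hand_eye"],3).tolist(),c["vfov"])
E
```

```text
t 0.1 jig mm [-198.3  626.9  188. ] rot [-3.14  -0.     2.785] F(jig) [-0.41 -0.59  0.08] open 0.0914
goal [0, 110, 180] world [0.5218 0.0536 0.18  ] row [-4.703, -2.921, 0.083, -0.0, -0.0, -0.206]
goal [0, 110, 180] world [0.5218 0.0536 0.18  ] row [-4.703, -2.921, 0.083, -0.0, 0.0, 0.294]
[[0.0, 0.952, 0.305, 0.082], [1.0, 0.0, -0.001, 0.0], [-0.001, 0.305, -0.952, -0.197], [0.0, 0.0, 0.0, 1.0]] 60.49354846051981
```

Request:
move_arm([
  [-0.5,-0.32,0,0,0,0],
  [-0.94,-0.6,0,0,0,0],
], fingers=-1, newtons=20)

```text
time: 0.4
tool_pos: [0.2508, 0.4017, 0.1882]
tool_rot: [-3.141, 0.0, 2.786]
contact_force: [0.6, 0.3, -0.2]
opening: 0.0762
grip_force: 0.0
```

Request:
move_arm([
  [-0.5,-0.32,0,0,0,0],
  [-0.94,-0.6,0,0,0,0],
])

```text
time: 0.65
tool_pos: [0.3184, 0.3122, 0.1886]
tool_rot: [-3.142, 0.0, 2.785]
contact_force: [0.6, 0.8, 0.3]
opening: 0.0565
grip_force: 0.0
```

Request:
move_arm([
  [-0.5,-0.32,0,0,0,0],
  [-0.94,-0.6,0,0,0,0],
])

```text
time: 0.9
tool_pos: [0.3856, 0.223, 0.1886]
tool_rot: [3.141, 0.0, 2.784]
contact_force: [-0.0, -0.6, -1.0]
opening: 0.0367
grip_force: 0.0
```

Request:
move_arm([
  [-0.5,-0.32,0,0,0,0],
  [-0.94,-0.6,0,0,0,0],
])

```text
time: 1.15
tool_pos: [0.4528, 0.1339, 0.1885]
tool_rot: [3.141, -0.0, 2.784]
contact_force: [0.9, 0.4, -0.7]
opening: 0.0168
grip_force: 0.0
```

Request:
move_arm([
  [-0.5,-0.32,0,0,0,0],
  [-0.94,-0.6,0,0,0,0],
])

```text
time: 1.4
tool_pos: [0.5199, 0.0448, 0.1884]
tool_rot: [3.142, -0.0, 2.784]
contact_force: [-0.3, 0.9, -0.1]
opening: 0.001
grip_force: 0.0
```

Request:
move_arm([
  [0,0,0,0,0,0.07],
  [0,0,0,0,0,0.14],
  [0,0,0,0,0,0.2],
  [0,0,0,0,0,0.26],
  [0,0,0,0,0,0.32],
  [0,0,0,0,0,0.38],
  [0,0,0,0,0,0.44],
  [0,0,0,0,0,0.5],
  [0,0,0,0,0,0.56],
  [0,0,0,0,0,0.62],
  [0,0,0,0,0,0.68],
  [0,0,0,0,0,0.7],
])

```text
time: 2.9
tool_pos: [0.5188, 0.0467, 0.1883]
tool_rot: [-3.141, 0.0, 0.581]
contact_force: [0.0, 0.3, 0.2]
opening: 0.0007
grip_force: 0.0
```

Run:
```python
from h import *
where(); goal([0,80,130],.2918)
```

```text
t 2.9 jig mm [ -4.9 104.3 188.3] rot [-3.141  0.     0.581] F(jig) [0.12 0.31 0.16] open 0.0007
goal [0, 80, 130] world [0.5304 0.0248 0.13  ] row [-0.022, 0.247, 0.583, -0.0, 0.0, 0.092]
```

Request:
move_arm([
  [0,0.13,0.3,0,0,0.05],
  [-0.02,0.25,0.58,0,0,0.092],
  [-0.02,0.25,0.58,0,0,0.092],
])

```text
time: 3.28
tool_pos: [0.5297, 0.0244, 0.1286]
tool_rot: [-3.14, 0.005, 0.297]
contact_force: [-0.4, -0.2, 0.3]
opening: 0.0003
grip_force: 0.0
```

Run:
```python
from h import *
where(); c,E,P=cam("wrist"); np.savez("w1.npz",img=c["image"],P=P); save(c["image"],"pics/w1.png",1.4)
J=np.load("jig.npy")
L=lambda p:proj(c,E,(J[:3,:3]@(np.array(p)/1000)+J[:3,3]))*1.4
for p in ([0,136,64],[0,0,18],[29,40,18],[20,70,48],[0,-100,38]): print(p,L(p).round())
```

```text
t 3.27 jig mm [ -0.9  79.8 128.6] rot [-3.14   0.005  0.297] F(jig) [-0.38 -0.05  0.33] open 0.0003
[0, 136, 64] [288. 290.]
[0, 0, 18] [518. 269.]
[29, 40, 18] [457. 223.]
[20, 70, 48] [409. 248.]
[0, -100, 38] [694. 279.]
```

View pics/w1.png

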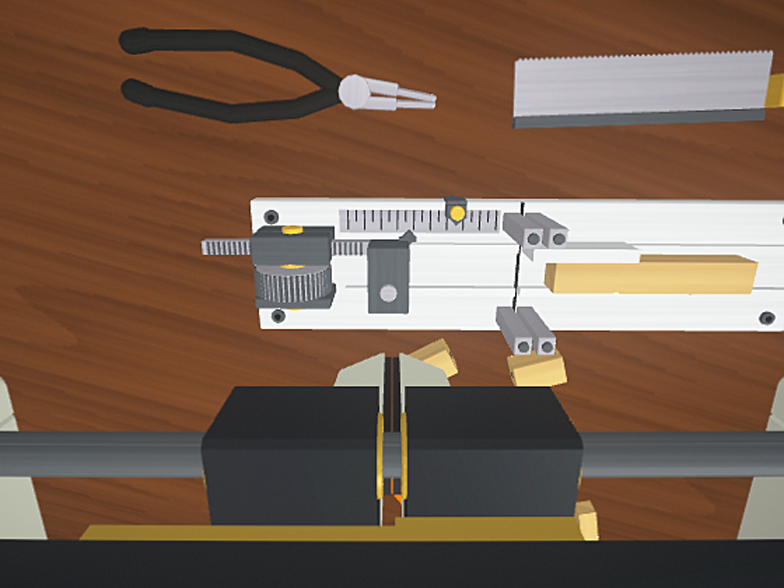

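Wrist view: wheel top at (290,285), stop at (388,277) with its pointer tip near (411,236). The rider with its brass screw is at (457,212) and its point near (457,225). The strip is right of the posts. I zoom in on the pointer and rider.

Run:
```python
from h import *
d=np.load("w1.npz"); im=d["img"]; P=d["P"]; J=np.load("jig.npy"); Q=(P-J[:3,3])@J[:3,:3]*1000
save(im[135:235,255:365],"pics/w1c.png",7)
np.set_printoptions(linewidth=220)
for r in range(156,176,2):
    print(r,[f"{Q[r,c,0]:.0f},{Q[r,c,1]:.0f},{Q[r,c,2]:.0f}" for c in range(278,338,4)])
# strip
s=(im.max(-1).astype(int)-im.min(-1)>50)&(abs(Q[...,0])<13)&(abs(Q[...,2]-38)<3)&(Q[...,1]<0); print(np.percentile(Q[s],[1,50,99],axis=0).round(1))
s=(abs(Q[...,0])<25)&(abs(Q[...,2]-48)<3)&(Q[...,1]<105)&(Q[...,1]>40); print(np.percentile(Q[s],[1,50,99],axis=0).round(1))
s=(Q[...,2]>57)&(abs(Q[...,1]-136)<22)&(abs(Q[...,0])<25); print(np.percentile(Q[s],[1,50,99],axis=0).round(1))
```

```text
156 ['32,82,20', '32,78,19', '32,75,20', '32,71,20', '32,68,18', '32,65,20', '32,61,19', '32,58,19', '32,54,21', '32,51,21', '32,47,19', '34,45,31', '35,43,36', '34,39,31', '32,34,20']
158 ['30,82,20', '31,78,22', '30,75,20', '30,71,20', '30,68,20', '30,65,20', '30,61,20', '30,58,20', '31,54,21', '30,51,20', '31,47,20', '30,44,19', '32,42,30', '31,37,20', '31,34,20']
160 ['28,82,19', '29,78,21', '29,75,19', '29,71,20', '29,68,20', '29,64,19', '29,61,20', '29,58,21', '29,54,21', '29,51,21', '29,47,20', '29,44,19', '31,42,31', '29,37,20', '29,34,21']
162 ['27,82,19', '27,78,20', '27,75,20', '27,71,21', '27,68,20', '27,64,20', '27,61,20', '27,58,21', '27,54,20', '27,51,20', '27,47,20', '27,44,21', '27,40,19', '27,37,20', '27,34,21']
164 ['25,82,21', '25,78,20', '25,75,19', '25,71,19', '25,68,19', '25,64,20', '25,61,20', '25,58,20', '25,54,20', '25,51,20', '25,47,19', '25,44,20', '25,40,20', '25,37,20', '25,34,20']
166 ['23,82,20', '23,78,20', '23,75,19', '25,71,30', '25,68,26', '23,64,19', '24,61,20', '23,57,19', '24,54,21', '24,51,20', '24,47,20', '23,44,19', '24,40,21', '24,37,20', '2
[... 250 characters left out ...]
2,68,30', '20,64,19', '20,61,19', '20,57,18', '20,54,19', '20,50,20', '20,47,18', '20,43,18', '20,40,19', '20,37,19', '20,33,19']
172 ['21,81,31', '21,78,32', '21,75,33', '21,71,32', '20,68,30', '18,64,19', '18,61,20', '18,57,20', '18,54,19', '18,50,19', '18,47,20', '18,43,19', '18,40,19', '18,36,19', '18,33,19']
174 ['21,81,41', '21,78,41', '21,75,39', '21,72,41', '17,68,23', '17,64,24', '18,61,25', '18,58,24', '17,54,24', '17,51,23', '18,47,24', '17,44,23', '17,40,23', '17,37,23', '18,34,24']
[[  -8.5 -134.4   36.1]
 [   1.5  -76.8   38.9]
 [  11.2  -16.3   40.4]]
[[-18.   70.2  47. ]
 [  4.2  82.   49. ]
 [ 21.   93.9  50.6]]
[[ -6.  114.4  57.4]
 [ 21.5 128.4 250.2]
 [ 25.  158.  273.4]]
```

View pics/w1c.png

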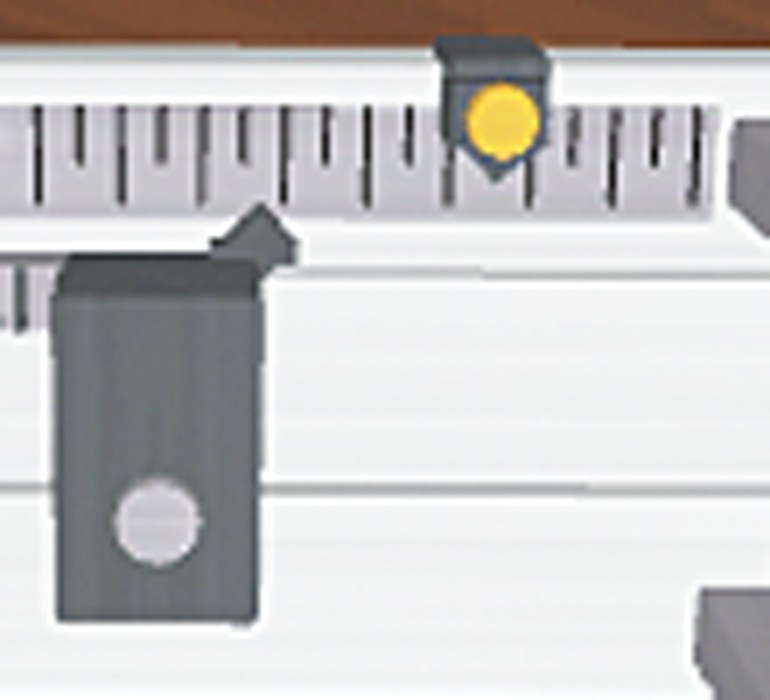

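```bash
cat >> h.py <<'E'
def pix(c,E,u,v,z):
    """jig coords (mm) of pixel (u,v) on jig plane z mm"""
    J=np.load("jig.npy"); h=420; f=h/2/np.tan(np.radians(c["vfov"])/2)
    x,y=(u-c["cx"])/f,(v-c["cy"])/f; a,b=x,y
    for _ in range(15): s=1+c["k1"]*(a*a+b*b); a,b=x/s,y/s
    d=E[:3,:3]@np.array([a,-b,-1]); o=E[:3,3]; t=(z/1000-o[2])/d[2]
    return ((o+t*d-J[:3,3])@J[:3,:3]*1000).round(2)
E
python3 - <<'E'
from h import *
c,E,P=cam("wrist"); where(); goal([0,126,70],.2918)
print(pix(c,E,292.4,164,30),pix(c,E,326,160.7,30))
E
```

```text
t 3.38 jig mm [  0.8  79.8 131.2] rot [-3.141 -0.     0.299] F(jig) [-0.04  0.5  -0.27] open 0.0005
goal [0, 126, 70] world [0.5172 0.0689 0.07  ] row [-0.005, -0.462, 0.612, -0.0, -0.0, 0.002]
[28.1  69.49 30.  ] [31.09 41.63 30.  ]
```

Request:
move_arm([
  [0,-0.23,0.2,0,0,0],
  [0.01,-0.46,0.4,0,0,0],
  [0.01,-0.46,0.57,0,0,0],
  [0.01,-0.46,0.58,0,0,0],
])

```text
time: 3.88
tool_pos: [0.5185, 0.0697, 0.073]
tool_rot: [-3.141, -0.0, 0.299]
contact_force: [-0.4, 0.3, 0.6]
opening: 0.0003
grip_force: 0.0
```

Run:
```python
from h import *
where();c,E,P=cam("wrist");save(c["image"],"pics/w2.png",1.4)
```

```text
t 3.88 jig mm [  1.5 126.4  73. ] rot [-3.141 -0.     0.299] F(jig) [-0.28  0.41  0.57] open 0.0003
```

View pics/w2.png

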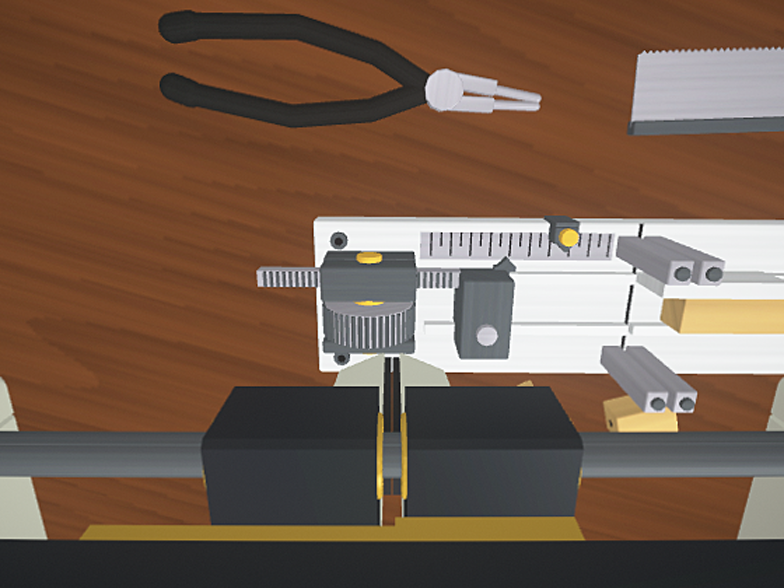

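Run:
```python
from h import *
T,o=tool(); c,E,P=cam("wrist"); print(c["cx"],c["cy"])
print(proj(c,E,T[:3,3])*1.4)
Q=(P-T[:3,3])@T[:3,:3]*1000
np.set_printoptions(linewidth=200)
for v in (352,356,360,368,380): print(v,[Q[int(v/1.4),int(u/1.4)].round(0).tolist() for u in (350,368,378,386,392,398,406,416,430)])
```

```text
279.5721205926528 209.42222737022635
[391.22876952 339.02617719]
352 [[-16.0, -20.0, 22.0], [-16.0, -12.0, 22.0], [-16.0, -6.0, 24.0], [-16.0, -3.0, 23.0], [-16.0, 0.0, 23.0], [-15.0, 3.0, 21.0], [-16.0, 7.0, 23.0], [-30.0, 13.0, 54.0], [-30.0, 21.0, 54.0]]
356 [[-32.0, -22.0, 54.0], [-33.0, -13.0, 56.0], [11.0, -4.0, -42.0], [-33.0, -3.0, 54.0], [-33.0, 0.0, 54.0], [-33.0, 3.0, 54.0], [11.0, 5.0, -41.0], [-33.0, 13.0, 54.0], [-33.0, 21.0, 56.0]]
360 [[-36.0, -23.0, 55.0], [11.0, -8.0, -45.0], [11.0, -4.0, -44.0], [10.0, -2.0, -41.0], [10.0, 0.0, -41.0], [10.0, 2.0, -41.0], [12.0, 5.0, -45.0], [11.0, 8.0, -45.0], [-35.0, 21.0, 55.0]]
368 [[12.0, -13.0, -51.0], [11.0, -8.0, -50.0], [11.0, -4.0, -49.0], [10.0, -2.0, -47.0], [10.0, 0.0, -48.0], [10.0, 2.0, -48.0], [12.0, 5.0, -50.0], [11.0, 8.0, -49.0], [10.0, 13.0, -48.0]]
380 [[11.0, -13.0, -58.0], [11.0, -7.0, -58.0], [12.0, -4.0, -59.0], [10.0, -2.0, -56.0], [8.0, 0.0, -52.0], [10.0, 2.0, -55.0], [12.0, 5.0, -60.0], [11.0, 8.0, -58.0], [11.0, 12.0, -59.0]]
```

Run:
```python
from h import *
T,o=tool(); c,E,P=cam("scene")
u,v=proj(c,E,T[:3,3]); print(u,v)
u0,v0=int(u)-55,int(v)-70
save(c["image"][v0:v0+100,u0:u0+110],"pics/s2.png",7); print((u-u0)*7,(v-v0)*7)
Q=(P-T[:3,3])@T[:3,:3]*1000
for dv in range(-30,12,3): print(dv,Q[int(v)+dv,int(u)-4:int(u)+6:2].round(0).tolist())
```

```text
296.5781477592277 213.75288379190135
389.04703431459393 495.2701865433095
-30 [[33.0, 39.0, -120.0], [29.0, 31.0, -116.0], [32.0, 27.0, -117.0], [32.0, 21.0, -115.0], [35.0, 17.0, -116.0]]
-27 [[2.0, 20.0, -92.0], [7.0, 17.0, -94.0], [36.0, 29.0, -110.0], [13.0, 8.0, -94.0], [5.0, -3.0, -88.0]]
-24 [[1.0, 19.0, -83.0], [8.0, 16.0, -85.0], [10.0, 12.0, -85.0], [13.0, 7.0, -85.0], [4.0, -5.0, -78.0]]
-21 [[2.0, 19.0, -74.0], [13.0, 19.0, -79.0], [10.0, 12.0, -76.0], [11.0, 6.0, -75.0], [9.0, -2.0, -72.0]]
-18 [[1.0, 18.0, -64.0], [7.0, 15.0, -66.0], [13.0, 13.0, -68.0], [10.0, 5.0, -65.0], [7.0, -4.0, -61.0]]
-15 [[2.0, 18.0, -55.0], [9.0, 16.0, -58.0], [10.0, 11.0, -58.0], [9.0, 3.0, -55.0], [10.0, -2.0, -54.0]]
-12 [[-174.0, -94.0, 74.0], [-146.0, -83.0, 56.0], [9.0, 10.0, -48.0], [8.0, 3.0, -45.0], [11.0, -2.0, -46.0]]
-9 [[-135.0, -70.0, 58.0], [-130.0, -74.0, 57.0], [-132.0, -82.0, 60.0], [-142.0, -96.0, 69.0], [-143.0, -104.0, 72.0]]
-6 [[-128.0, -66.0, 64.0], [-133.0, -76.0, 69.0], [-134.0, -84.0, 72.0], [-133.0, -91.0, 73.0], [-129.0, -96.0, 73.0]]
-3 [[-124.0, -63.0, 72.0], [-120.0, -68.0, 71.0], [-120.0, -75.0, 73.0], [-117.0, -81.0, 74.0], [-115.0, -87.0, 74.0]]
0 [[-110.0, -55.0, 73.0], [-110.0, -62.0, 75.0], [-110.0, -70.0, 77.0], [-99.0, -70.0, 71.0], [-98.0, -76.0, 73.0]]
3 [[-96.0, -47.0, 74.0], [-91.0, -50.0, 72.0], [-7.0, -3.0, 12.0], [-3.0, -7.0, 11.0], [-1.0, -13.0, 12.0]]
6 [[-11.0, 7.0, 21.0], [-4.0, 5.0, 18.0], [2.0, 2.0, 15.0], [4.0, -3.0, 15.0], [6.0, -8.0, 16.0]]
9 [[-8.0, 9.0, 29.0], [-2.0, 6.0, 26.0], [4.0, 3.0, 24.0], [5.0, -3.0, 25.0], [8.0, -7.0, 25.0]]
```

View pics/s2.png

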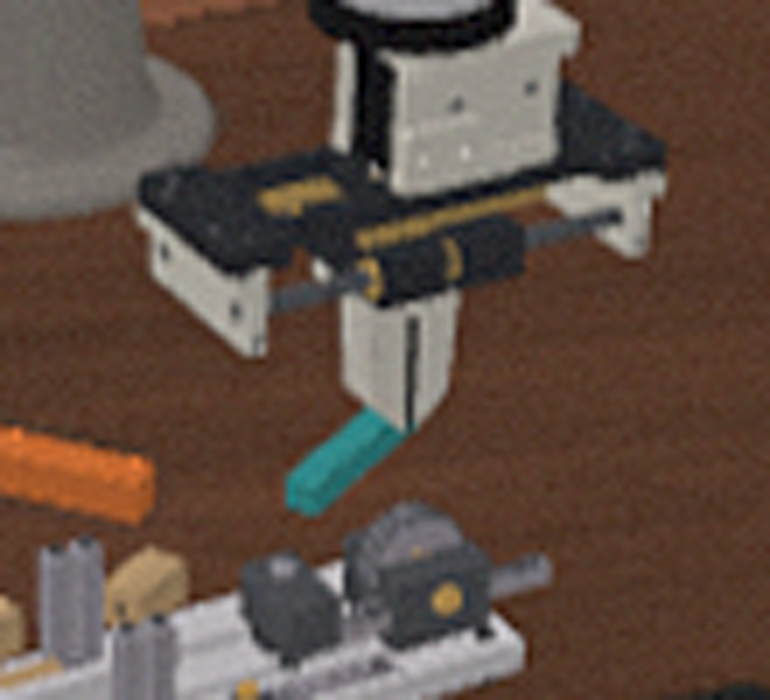

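Both cameras show the visible fingertips ending about 40 mm above the reported TCP, as a narrow wedge. I'll descend in small steps and watch the force to find out which is real.

Request:
move_arm([
  [-0.02,0,0.03,0,0,0],
  [-0.02,0,0.05,0,0,0],
  [-0.02,0,0.07,0,0,0],
  [-0.02,0,0.08,0,0,0],
  [-0.02,0,0.09,0,0,0],
  [-0.02,0,0.1,0,0,0],
  [-0.02,0,0.1,0,0,0],
])

```text
time: 4.9
tool_pos: [0.5167, 0.0685, 0.0625]
tool_rot: [-3.141, 0.0, 0.297]
contact_force: [0.3, -0.6, -0.1]
opening: 0.0004
grip_force: 0.0
```

Run:
```python
from h import *
where()
```

```text
t 4.9 jig mm [ -0.6 125.7  62.5] rot [-3.141  0.     0.297] F(jig) [ 0.06 -0.68 -0.08] open 0.0004
```

Request:
move_arm([
  [0,0,0.01,0,0,0],
  [0,0,0.02,0,0,0],
  [0,0,0.03,0,0,0],
  [0,0,0.04,0,0,0],
  [0,0,0.05,0,0,0],
])

```text
time: 5.52
tool_pos: [0.5167, 0.0685, 0.0575]
tool_rot: [-3.142, -0.0, 0.297]
contact_force: [0.7, 0.2, -0.8]
opening: 0.0005
grip_force: 0.0
```

Run:
```python
from h import *
where()
c,E,P=cam("scene"); T,o=tool()
Q=(P-T[:3,3])@T[:3,:3]*1000
# finger points: near tool axis
k=(abs(Q[...,0])<14)&(abs(Q[...,1])<25)&(Q[...,2]>-90)&(Q[...,2]<-5); a=Q[k]
print(len(a),np.sort(a[:,2])[-8:].round(1))
for z in range(-70,-5,8):
    b=a[(a[:,2]>z)&(a[:,2]<=z+8)]
    if len(b): print(z,len(b),b.min(0).round(0)[:2],b.max(0).round(0)[:2])
```

```text
t 5.53 jig mm [ -0.6 125.7  57.5] rot [-3.142 -0.     0.297] F(jig) [ 0.74  0.02 -0.82] open 0.0005
234 [-5.8 -5.8 -5.7 -5.6 -5.5 -5.5 -5.3 -5.2]
-70 43 [-10. -18.] [13. 19.]
-62 33 [ -9. -18.] [13. 18.]
-54 27 [ -9. -17.] [12. 17.]
-46 12 [ 6. -9.] [13.  7.]
-14 8 [ -5. -18.] [10. -1.]
-6 9 [ -8. -16.] [11.  1.]
```

Request:
move_arm([
  [0,0,0.15,0,0,0],
  [0,0,0.29,0,0,0],
  [0,0,0.3,0,0,0],
  [0,0,0.31,0,0,0],
  [0,0,0.32,0,0,0],
  [0,0,0.32,0,0,0],
])

```text
time: 6.32
tool_pos: [0.5169, 0.0685, 0.0258]
tool_rot: [3.142, -0.0, 0.297]
contact_force: [0.8, 0.3, -0.4]
opening: 0.0003
grip_force: 0.0
```

Request:
move_arm([
  [0,0,0.005,0,0,0],
  [0,0,0.01,0,0,0],
  [0,0,0.01,0,0,0],
])

```text
time: 6.7
tool_pos: [0.5168, 0.0685, 0.0247]
tool_rot: [-3.142, -0.0, 0.297]
contact_force: [0.7, -0.5, -0.2]
opening: 0.0004
grip_force: 0.0
```

Run:
```python
from h import *
where()
c,E,P=cam("scene"); T,o=tool()
u,v=proj(c,E,T[:3,3]); u0,v0=int(u)-55,int(v)-70
save(c["image"][v0:v0+100,u0:u0+110],"pics/s3.png",7)
```

```text
t 6.7 jig mm [ -0.5 125.7  24.7] rot [-3.142 -0.     0.297] F(jig) [ 0.58 -0.68 -0.18] open 0.0004
```

View pics/s3.png

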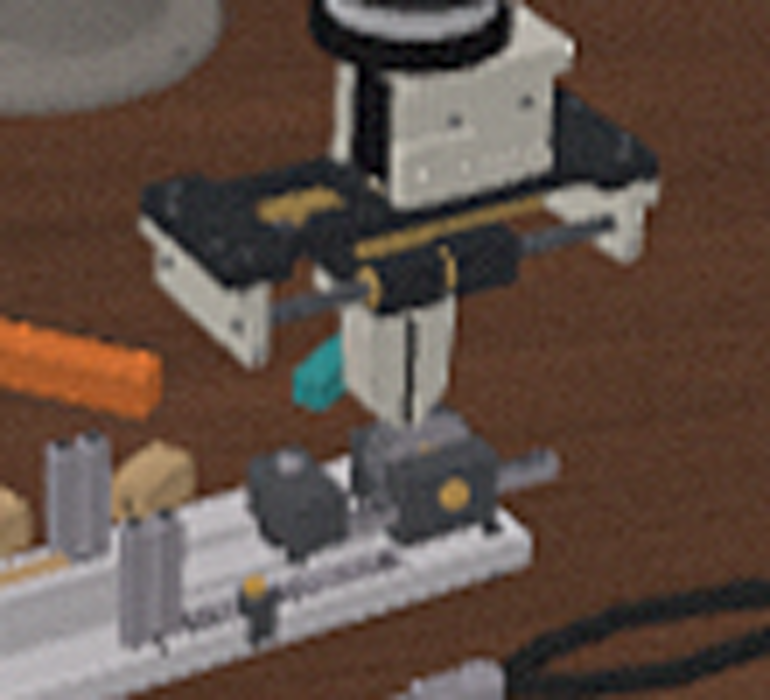

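The tip is lined up over the wheel and only a few mm above it, with the posts clear of the gripper's body. I descend to contact.

Request:
move_arm([
  [0,0,0.01,0,0,0],
  [0,0,0.02,0,0,0],
  [0,0,0.02,0,0,0],
])

```text
time: 7.12
tool_pos: [0.5173, 0.0679, 0.0237]
tool_rot: [3.14, -0.001, 0.297]
contact_force: [-1.8, -2.5, 9.3]
opening: 0.0004
grip_force: 4.6
```

Request:
move_arm([
  [0,0,0.005,0,0,0],
  [0,0,0.01,0,0,0],
  [0,0,0.01,0,0,0],
])

```text
time: 7.5
tool_pos: [0.5176, 0.0674, 0.0233]
tool_rot: [3.14, -0.002, 0.297]
contact_force: [-3.1, -5.6, 13.9]
opening: 0.0005
grip_force: 7.1
```

Request:
move_arm([
  [0,0,-0.01,0,0,0],
  [0,-0.02,-0.015,0,0,0],
  [0,-0.04,-0.02,0,0,0],
  [0,-0.06,-0.025,0,0,0],
  [0,-0.06,-0.025,0,0,0],
])

```text
time: 8.12
tool_pos: [0.5159, 0.0733, 0.0254]
tool_rot: [3.14, -0.002, 0.297]
contact_force: [-1.1, -4.3, 11.3]
opening: 0.0004
grip_force: 5.5
```

Run:
```python
from h import *
where()
```

```text
t 8.12 jig mm [ -0.  130.6  25.4] rot [ 3.14e+00 -2.00e-03  2.97e-01] F(jig) [-2.33 -3.77 11.31] open 0.0004
```

Request:
move_arm([
  [0,-0.02,-0.005,0,0,0],
  [0,-0.04,-0.006,0,0,0],
  [0,-0.06,-0.006,0,0,0],
  [0,-0.08,-0.003,0,0,0],
  [0,-0.1,0.001,0,0,0],
  [0,-0.12,0.008,0,0,0],
  [0,-0.14,0.017,0,0,0],
])

```text
time: 9.0
tool_pos: [0.5117, 0.0877, 0.0247]
tool_rot: [3.141, -0.003, 0.297]
contact_force: [-5.0, 1.1, 21.2]
opening: 0.0006
grip_force: 10.7
```

```bash
cat > ptr.py <<'E'
from h import *
from sys import argv
where(); c,E,P=cam("wrist"); np.savez(argv[1],img=c["image"],P=P)
J=np.load("jig.npy"); g=cv2.cvtColor(c["image"],cv2.COLOR_RGB2GRAY)
def rect(x0,x1,y0,y1,z,s=10):   # orthographic view of jig plane z, s px per mm; columns = y, rows = x
    yy,xx=np.meshgrid(np.arange(y0,y1,1/s),np.arange(x0,x1,1/s))
    w=np.stack([xx,yy,0*xx+z],-1)/1000@J[:3,:3].T+J[:3,3]; m=proj(c,E,w).astype(np.float32)
    return cv2.remap(c["image"],m[...,0],m[...,1],cv2.INTER_CUBIC)
img=rect(15,45,20,85,30); cv2.imwrite("pics/"+argv[1]+".png",img[...,::-1])
g=cv2.cvtColor(img,cv2.COLOR_RGB2GRAY).astype(float)
# symmetric pointer: for each x row, dark span next to the white strip between pointer and rider
for xm in np.arange(20,34,.5):
    r=g[int((xm-15)*10)]; d=np.where(r<128)[0]
    if len(d):
        sp=np.split(d,np.where(np.diff(d)>3)[0]+1); print(xm,[(round(20+s[0]/10,1),round(20+s[-1]/10,1)) for s in sp if len(s)>8])
E
python3 ptr.py p1
```

```text
t 9.0 jig mm [  0.2 145.6  24.7] rot [ 3.141e+00 -3.000e-03  2.970e-01] F(jig) [-4.46  2.51 21.15] open 0.0006
20.0 [(np.float64(60.9), np.float64(84.6))]
20.5 [(np.float64(58.2), np.float64(84.9))]
21.0 [(np.float64(58.5), np.float64(84.9))]
21.5 [(np.float64(58.5), np.float64(84.9))]
22.0 [(np.float64(58.4), np.float64(70.0))]
22.5 [(np.float64(58.6), np.float64(69.9))]
23.0 [(np.float64(58.9), np.float64(70.0))]
23.5 [(np.float64(59.4), np.float64(70.0))]
24.0 [(np.float64(60.0), np.float64(68.2))]
24.5 [(np.float64(60.4), np.float64(67.6))]
25.0 [(np.float64(60.9), np.float64(67.2))]
25.5 [(np.float64(61.6), np.float64(66.8))]
26.0 [(np.float64(62.1), np.float64(66.2))]
26.5 [(np.float64(62.5), np.float64(65.9))]
27.0 [(np.float64(62.8), np.float64(65.3))]
27.5 [(np.float64(63.5), np.float64(64.7))]
28.0 []
28.5 [(np.float64(22.8), np.float64(23.6)), (np.float64(32.4), np.float64(33.2)), (np.float64(70.4), np.float64(71.2)), (np.float64(79.8), np.float64(80.7))]
29.0 [(np.float64(22.7), np.float64(23.8)), (np.float64(32.3), np.float64(33.3)), (np.float64(41.8), np.float64(42.7)),
[... 1216 characters left out ...]
6)), (np.float64(51.4), np.float64(52.2)), (np.float64(60.9), np.float64(61.7)), (np.float64(70.3), np.float64(71.2))]
33.0 [(np.float64(22.9), np.float64(23.8)), (np.float64(32.4), np.float64(33.2)), (np.float64(42.0), np.float64(45.9)), (np.float64(60.8), np.float64(61.6)), (np.float64(70.4), np.float64(71.2)), (np.float64(79.8), np.float64(80.7))]
33.5 [(np.float64(22.8), np.float64(23.6)), (np.float64(27.6), np.float64(28.5)), (np.float64(32.4), np.float64(33.3)), (np.float64(42.7), np.float64(47.4)), (np.float64(51.4), np.float64(52.2)), (np.float64(56.1), np.float64(57.0)), (np.float64(65.5), np.float64(66.4)), (np.float64(70.4), np.float64(71.2)), (np.float64(79.8), np.float64(80.7))]
```

View pics/p1.png

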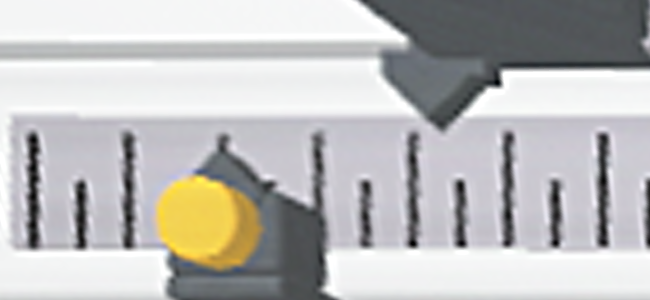

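The rectified view has the pointer apex at (441,130), so y 64.1 mm, and the rider's apex at (222,147), so y 42.2 mm. About 21.9 mm remain, and the stroke worked. Next comes a full stroke.

Request:
move_arm([
  [0,0,-0.1,0,0,0],
  [0,0.197,-0.1,0,0,0],
  [0,0.197,-0.03,0,0,0],
  [0,0.197,-0.004,0,0,0],
  [0,0.167,-0.015,0,0,0],
  [0,0.137,-0.023,0,0,0],
  [0,0.107,-0.025,0,0,0],
  [0,0.077,-0.026,0,0,0],
  [0,0.047,-0.023,0,0,0],
  [0,0.017,-0.017,0,0,0],
  [0,-0.013,-0.008,0,0,0],
  [0,-0.013,-0.1,0,0,0],
])

```text
time: 10.55
tool_pos: [0.5097, 0.089, 0.0318]
tool_rot: [-3.141, 0.002, 0.297]
contact_force: [-0.4, -0.1, 0.0]
opening: 0.0003
grip_force: 0.0
```

```bash
python3 ptr.py p2 | grep -E "^t|^2[4-7]|^3[01]"
```

```text
t 10.55 jig mm [ -1.5 147.4  31.8] rot [-3.141e+00  2.000e-03  2.970e-01] F(jig) [-0.39  0.02  0.01] open 0.0003
24.0 [(np.float64(51.1), np.float64(59.4))]
24.5 [(np.float64(51.6), np.float64(59.0))]
25.0 [(np.float64(52.2), np.float64(58.6))]
25.5 [(np.float64(52.9), np.float64(58.1))]
26.0 [(np.float64(53.4), np.float64(57.7))]
26.5 [(np.float64(53.7), np.float64(57.1))]
27.0 [(np.float64(53.9), np.float64(56.5))]
27.5 [(np.float64(54.9), np.float64(56.2))]
30.0 [(np.float64(22.7), np.float64(23.8)), (np.float64(32.3), np.float64(33.1)), (np.float64(60.7), np.float64(61.5)), (np.float64(79.8), np.float64(80.7))]
30.5 [(np.float64(22.7), np.float64(23.6)), (np.float64(41.4), np.float64(43.0)), (np.float64(51.4), np.float64(52.2)), (np.float64(70.3), np.float64(71.1)), (np.float64(79.8), np.float64(80.7))]
31.0 [(np.float64(22.8), np.float64(23.6)), (np.float64(32.2), np.float64(33.2)), (np.float64(40.8), np.float64(43.9)), (np.float64(51.2), np.float64(52.0)), (np.float64(70.2), np.float64(71.1)), (np.float64(79.8), np.float64(80.6))]
31.5 [(np.float64(22.8), np.float64(23.6)), (np.float64(32.2), np.float64(33.1)), (np.float64(40.4), np.float64(44.5)), (np.float64(51.3), np.float64(52.1)), (np.float64(70.3), np.float64(71.2)), (np.float64(79.9), np.float64(80.7))]
```

Request:
move_arm([
  [0,0.21,0,0,0,0],
  [0,0.21,0.07,0,0,0],
  [0,0.21,0.096,0,0,0],
  [0,0.18,0.085,0,0,0],
  [0,0.15,0.077,0,0,0],
  [0,0.12,0.075,0,0,0],
  [0,0.09,0.074,0,0,0],
  [0,0.06,0.077,0,0,0],
  [0,0.03,0.083,0,0,0],
  [0,0,0.092,0,0,0],
  [0,0,0,0,0,0],
])

```text
time: 11.98
tool_pos: [0.5095, 0.0895, 0.0318]
tool_rot: [-3.141, 0.002, 0.297]
contact_force: [-0.5, -0.8, 0.4]
opening: 0.0005
grip_force: 0.0
```

```bash
python3 ptr.py p3 | grep -E "^t|^2[4-7]|^3[01]"
```

```text
t 11.97 jig mm [ -1.5 148.   31.8] rot [-3.141e+00  2.000e-03  2.970e-01] F(jig) [-0.68 -0.65  0.41] open 0.0005
24.0 [(np.float64(42.6), np.float64(51.0))]
24.5 [(np.float64(42.9), np.float64(50.4))]
25.0 [(np.float64(43.5), np.float64(50.0))]
25.5 [(np.float64(44.2), np.float64(49.5))]
26.0 [(np.float64(44.7), np.float64(49.2))]
26.5 [(np.float64(45.0), np.float64(49.0))]
27.0 [(np.float64(45.3), np.float64(48.2))]
27.5 [(np.float64(46.3), np.float64(47.6))]
30.0 [(np.float64(22.7), np.float64(23.8)), (np.float64(32.3), np.float64(33.1)), (np.float64(41.7), np.float64(42.5)), (np.float64(60.7), np.float64(61.5)), (np.float64(79.8), np.float64(80.7))]
30.5 [(np.float64(22.7), np.float64(23.5)), (np.float64(41.3), np.float64(43.0)), (np.float64(51.4), np.float64(52.2)), (np.float64(70.3), np.float64(71.1)), (np.float64(79.8), np.float64(80.7))]
31.0 [(np.float64(22.8), np.float64(23.6)), (np.float64(32.2), np.float64(33.2)), (np.float64(40.8), np.float64(43.9)), (np.float64(51.2), np.float64(52.0)), (np.float64(70.2), np.float64(71.1)), (np.float64(79.8), np.float64(80.7))]
31.5 [(np.float64(22.8), np.float64(23.6)), (np.float64(32.2), np.float64(33.1)), (np.float64(40.3), np.float64(44.5)), (np.float64(51.3), np.float64(52.1)), (np.float64(70.3), np.float64(71.2)), (np.float64(79.9), np.float64(80.7))]
```

Request:
move_arm([
  [0,0.16,0,0,0,0],
  [0,0.16,0.06,0,0,0],
  [0,0.16,0.079,0,0,0],
  [0,0.13,0.076,0,0,0],
  [0,0.1,0.075,0,0,0],
  [0,0.08,0.075,0,0,0],
  [0,0.08,0.075,0,0,0],
])

```text
time: 12.9
tool_pos: [0.5134, 0.0806, 0.0259]
tool_rot: [3.141, -0.001, 0.296]
contact_force: [-2.4, -1.6, 13.8]
opening: 0.0003
grip_force: 6.9
```

```bash
python3 ptr.py p4 | grep -E "^t|^2[4-7]|^3[01]"
```

```text
t 12.9 jig mm [ -0.3 138.3  25.9] rot [ 3.141e+00 -1.000e-03  2.960e-01] F(jig) [-2.73 -0.86 13.79] open 0.0003
24.0 [(np.float64(39.3), np.float64(47.8))]
24.5 [(np.float64(39.9), np.float64(47.4))]
25.0 [(np.float64(40.4), np.float64(47.0))]
25.5 [(np.float64(41.0), np.float64(46.4))]
26.0 [(np.float64(41.6), np.float64(45.8))]
26.5 [(np.float64(41.9), np.float64(45.5))]
27.0 [(np.float64(42.2), np.float64(45.0))]
27.5 [(np.float64(42.9), np.float64(44.6))]
30.0 [(np.float64(22.5), np.float64(23.4)), (np.float64(32.0), np.float64(32.8)), (np.float64(79.5), np.float64(80.3))]
30.5 [(np.float64(22.3), np.float64(23.3)), (np.float64(31.9), np.float64(32.7)), (np.float64(41.7), np.float64(42.8))]
31.0 [(np.float64(22.4), np.float64(23.3)), (np.float64(31.9), np.float64(32.8)), (np.float64(41.0), np.float64(43.8))]
31.5 [(np.float64(22.5), np.float64(23.4)), (np.float64(32.0), np.float64(32.8)), (np.float64(40.3), np.float64(44.4)), (np.float64(50.9), np.float64(51.7)), (np.float64(60.4), np.float64(61.2))]
```

Request:
move_arm([
  [0,0,-0.45,0,0,0],
  [0,0,-0.85,0,0,0],
  [0,0.5,-0.85,0,0,0],
  [0,0.97,-0.85,0,0,0],
  [0,0.97,-0.85,0,0,0],
  [0,0.97,-0.85,0,0,0],
])

```text
time: 13.7
tool_pos: [0.5405, -0.0113, 0.1091]
tool_rot: [-3.14, 0.002, 0.296]
contact_force: [-1.0, -0.6, -0.1]
opening: 0.0008
grip_force: 0.0
```

```bash
python3 ptr.py p5 | grep -E "^t|^2[4-7]|^3[01]"
python3 - <<'E'
from h import *
J=np.load("jig.npy")
P=np.load("p5.npz")["P"]; Q=(P-J[:3,3])@J[:3,:3]*1000
for n,x0,x1,y0,y1 in (("ptr",23,27,40,48),("rider",30,34,40,45)):
    k=(Q[...,0]>x0)&(Q[...,0]<x1)&(Q[...,1]>y0)&(Q[...,1]<y1)&(Q[...,2]>25); print(n,k.sum(),np.percentile(Q[...,2][k],[10,50,90]))
E
```

```text
t 13.7 jig mm [ -0.8  42.5 109.1] rot [-3.14e+00  2.00e-03  2.96e-01] F(jig) [-1.1  -0.27 -0.13] open 0.0008
24.0 [(np.float64(38.4), np.float64(45.5))]
24.5 [(np.float64(39.0), np.float64(44.9))]
25.0 [(np.float64(39.3), np.float64(44.5))]
25.5 [(np.float64(39.8), np.float64(44.1))]
26.0 [(np.float64(40.3), np.float64(43.7))]
26.5 [(np.float64(41.0), np.float64(43.2))]
27.0 [(np.float64(41.4), np.float64(42.7))]
27.5 []
30.0 [(np.float64(27.2), np.float64(28.0)), (np.float64(36.6), np.float64(37.5)), (np.float64(46.1), np.float64(47.2)), (np.float64(55.9), np.float64(56.8)), (np.float64(65.5), np.float64(66.5)), (np.float64(75.3), np.float64(76.1))]
30.5 [(np.float64(27.2), np.float64(28.0)), (np.float64(36.7), np.float64(37.5)), (np.float64(42.0), np.float64(42.8)), (np.float64(46.1), np.float64(47.1)), (np.float64(55.9), np.float64(56.8)), (np.float64(65.5), np.float64(66.5)), (np.float64(75.3), np.float64(76.1))]
31.0 [(np.float64(27.2), np.float64(28.0)), (np.float64(36.7), np.float64(37.5)), (np.float64(41.5), np.float64(43.3)), (np.float64(46.1), np.float64(47.1)), (np.float64(55.9), np.float64(56.8)), (np.float64(65.5), np.float64(66.5)), (np.float64(75.3), np.float64(76.1))]
31.5 [(np.float64(27.2), np.float64(28.1)), (np.float64(36.7), np.float64(37.5)), (np.float64(40.9), np.float64(43.7)), (np.float64(46.2), np.float64(47.1)), (np.float64(55.9), np.float64(56.8)), (np.float64(65.5), np.float64(66.5)), (np.float64(75.3), np.float64(76.1))]
ptr 1817 [234.69170412 249.73460666 253.80141323]
rider 393 [226.05350129 229.88847187 233.93744752]
```

View pics/p5.png

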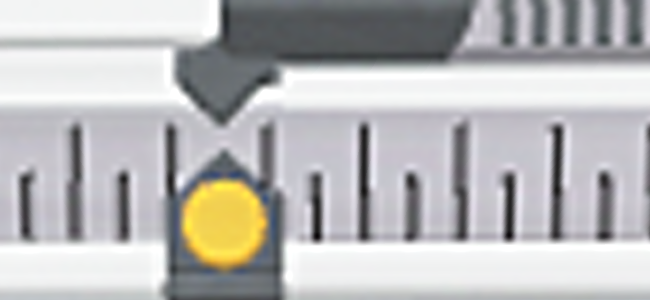

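Seen straight on, the pointer apex is at (221,122) and the rider's apex at (225,152), so they are opposite to within about 0.3 mm. The earlier oblique view was biased by the difference in height. I refine with a sub-pixel fit.

```bash
cat > sub.py <<'E'
from h import *
J=np.load("jig.npy")
where()
for _ in range(3):
    c,E,P=cam("wrist"); T,o=tool(); cy=((E[:3,3]-J[:3,3])@J[:3,:3]*1000).round(1)
    for n,zs,xs in (("ptr",30,np.arange(24.6,26.9,.1)),("rider",30,np.arange(30.9,31.9,.1))):
        y=np.arange(34,51,.05); L=[];Rr=[]
        for x in xs:
            w=np.stack([0*y+x,y,0*y+zs],-1)/1000@J[:3,:3].T+J[:3,3]; m=proj(c,E,w).astype(np.float32)[None]
            g=cv2.remap(c["image"],m[...,0],m[...,1],cv2.INTER_LINEAR)[0].mean(-1)
            i=np.argmin(abs(y-42.2)); i=i-10+np.argmin(g[i-10:i+11]); th=(g[i]+np.median(g))/2
            a=i
            while g[a]<th: a-=1
            b=i
            while g[b]<th: b+=1
            L.append(y[a]);Rr.append(y[b])
        l=np.polyfit(xs,L,1); r=np.polyfit(xs,Rr,1); x=(r[1]-l[1])/(l[0]-r[0])
        print(n,"cam",cy,"slopes",l[0].round(2),r[0].round(2),"apex x",x.round(2),"y",np.polyval(l,x).round(2),"mid",np.mean((np.array(L)+Rr)/2).round(2))
E
python3 sub.py
```

```text
t 13.75 jig mm [ -0.6  43.  109.3] rot [-3.14e+00  1.00e-03  2.97e-01] F(jig) [ 0.5   0.38 -0.16] open -0.0
ptr cam [ 82.9  43.  306.3] slopes 1.0 -0.95 apex x 28.01 y 42.11 mid 42.05
rider cam [ 82.9  43.  306.3] slopes -0.92 0.86 apex x 29.61 y 42.38 mid 42.34
ptr cam [ 83.   43.3 306.5] slopes 1.01 -0.96 apex x 27.85 y 42.01 mid 41.96
rider cam [ 83.   43.3 306.5] slopes -0.9 0.96 apex x 29.88 y 42.25 mid 42.29
ptr cam [ 83.   43.4 306.7] slopes 1.06 -1.03 apex x 27.87 y 42.02 mid 41.99
rider cam [ 83.   43.4 306.7] slopes -0.92 1.06 apex x 29.98 y 42.34 mid 42.44
```

The offset is -0.3 mm in all three fits, so the stop is at the mark and I leave it. Now I go behind the strip's tail, turning the gripper across the jig.

Request:
move_arm([
  [0,0.5,0,0,0,0],
  [0,1,0,0,0,0],
])

```text
time: 14.15
tool_pos: [0.5709, -0.1069, 0.1102]
tool_rot: [3.142, -0.001, 0.3]
contact_force: [0.5, 0.8, -0.2]
opening: 0.0005
grip_force: 0.0
```

Request:
move_arm([
  [0,0.4,0,0,0,-0.055],
  [0,0.8,0,0,0,-0.11],
  [0,1,0,0,0,-0.165],
  [0,1,0,0,0,-0.22],
  [0,1,0,0,0,-0.275],
  [0,1,0,0,0,-0.33],
  [0,1,0,0,0,-0.385],
  [0,1,0,0,0,-0.44],
  [0,1,0,0,0,-0.498],
  [0,1,0,0,0,-0.498],
])

```text
time: 15.4
tool_pos: [0.5998, -0.202, 0.1099]
tool_rot: [-3.142, -0.0, 1.861]
contact_force: [0.5, 0.3, 0.0]
opening: 0.0004
grip_force: 0.0
```

Run:
```python
from h import *
where(); goal([0,-163,60],1.8624); goal([0,-163,-8.5],1.8624)
c,E,P=cam("top"); J=np.load("jig.npy"); Q=(P-J[:3,3])@J[:3,:3]*1000
c,E,P=cam("wrist"); Q=(P-J[:3,3])@J[:3,:3]*1000; im=c["image"].astype(int)
s=(im.max(-1)-im.min(-1)>50)&(abs(Q[...,0])<13)&(abs(Q[...,2]-38)<3)&(Q[...,1]<0); print(s.sum(),np.percentile(Q[s],[1,50,99],axis=0).round(1))
save(c["image"],"pics/w6.png",1.2)
```

```text
t 15.4 jig mm [   1.2 -157.2  109.9] rot [-3.142 -0.     1.861] F(jig) [0.54 0.13 0.01] open 0.0004
goal [0, -163, 60] world [ 0.6003 -0.2079  0.06  ] row [-0.058, -0.012, 0.499, -0.0, -0.0, -0.001]
goal [0, -163, -8.5] world [ 0.6003 -0.2079 -0.0085] row [-0.059, -0.011, 1.184, -0.0, -0.0, -0.001]
4897 [[  -8.8 -134.3   37.4]
 [   0.9  -69.4   39. ]
 [  10.7  -17.2   40.7]]
```

View pics/w6.png

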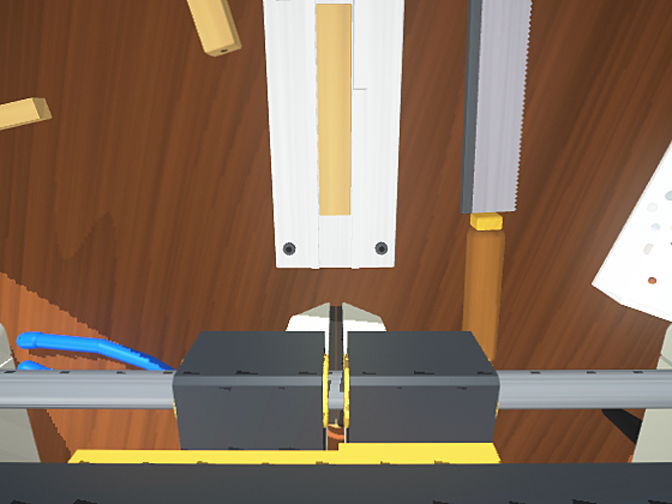

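The strip is at column 334, with its tail at row 215, straight ahead of the fingers. I descend behind the tail.

Request:
move_arm([
  [-0.06,-0.01,0.4,0,0,0],
  [-0.06,-0.01,0.8,0,0,0],
  [-0.06,-0.01,0.95,0,0,0],
  [-0.06,-0.01,0.95,0,0,0],
])

```text
time: 16.0
tool_pos: [0.6002, -0.2086, 0.0144]
tool_rot: [-3.141, -0.001, 1.86]
contact_force: [0.3, 0.2, 0.1]
opening: 0.0002
grip_force: 0.0
```

Request:
move_arm([
  [0,0,0.08,0,0,0],
  [0,0,0.16,0,0,0],
  [0,0,0.22,0,0,0],
  [0,0,0.235,0,0,0],
  [0,0,0.235,0,0,0],
])

```text
time: 16.62
tool_pos: [0.6005, -0.2089, -0.0086]
tool_rot: [3.142, -0.0, 1.861]
contact_force: [-0.2, 0.6, 0.2]
opening: 0.0
grip_force: 0.0
```

Run:
```python
from h import *
where(); c,E,P=cam("wrist"); J=np.load("jig.npy"); Q=(P-J[:3,3])@J[:3,:3]*1000; im=c["image"].astype(int)
s=(im.max(-1)-im.min(-1)>50)&(abs(Q[...,0])<13)&(abs(Q[...,2]-38)<3)&(Q[...,1]<0); print(s.sum(),np.percentile(Q[s],[1,50,99],axis=0).round(1))
c,E,P=cam("scene"); T,o=tool()
u,v=proj(c,E,T[:3,3]); u0,v0=int(u)-55,int(v)-70
save(c["image"][v0:v0+100,u0:u0+110],"pics/s7.png",7)
```

```text
t 16.62 jig mm [  -0.2 -164.    -8.6] rot [ 3.142 -0.     1.861] F(jig) [0.01 0.59 0.25] open 0.0
11027 [[  -8.7 -134.8   37.5]
 [   1.   -86.    39. ]
 [  10.7  -48.4   40.5]]
```

View pics/s7.png

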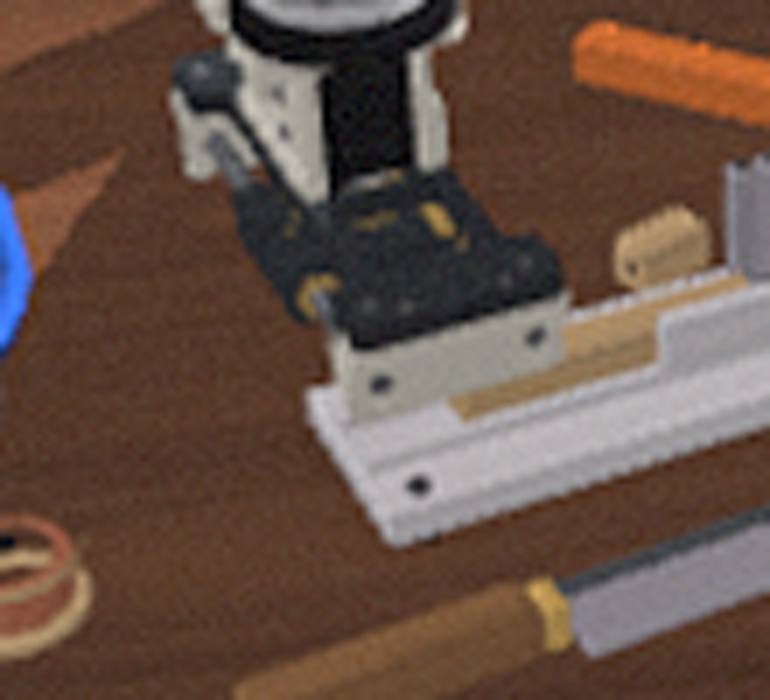

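The finger is behind the tail and the gripper's near side plate is over the jig's edge. I check how low that plate hangs before pushing.

Run:
```python
from h import *
c,E,P=cam("scene"); T,o=tool(); Q=(P-T[:3,3])@T[:3,:3]*1000
k=(abs(abs(Q[...,1])-90)<14)&(abs(Q[...,0])<42)&(Q[...,2]<-30); a=Q[k]; print(len(a),np.percentile(a,[1,99],axis=0).round(0), np.sort(a[:,2])[-10:].round(0))
c,E,P=cam("wrist");J=np.load("jig.npy"); Q=(P-J[:3,3])@J[:3,:3]*1000
k=(Q[...,0]>-115)&(Q[...,0]<115)&(Q[...,1]>-126)&(Q[...,1]<-35)&(Q[...,2]<60); i=np.argsort(Q[k][:,2])[-5:]; print(Q[k][i].round(0).tolist())
k&=(abs(Q[...,0])>45); i=np.argsort(Q[k][:,2])[-5:]; print(Q[k][i].round(0).tolist())
```

```text
1086 [[ -36. -103. -467.]
 [  39.   96. -104.]] [-104. -103. -103. -103. -103. -103. -102. -102. -101.  -31.]
[[13.0, -60.0, 49.0], [18.0, -50.0, 49.0], [17.0, -58.0, 49.0], [14.0, -54.0, 49.0], [17.0, -57.0, 49.0]]
[[87.0, -44.0, 11.0], [89.0, -98.0, 11.0], [90.0, -117.0, 11.0], [88.0, -49.0, 11.0], [90.0, -46.0, 11.0]]
```

The plate hangs at about z 93, so it clears everything. Now I push.

Request:
move_arm([
  [0.07,0,0,0,0,0],
  [0.14,0,0,0,0,0],
  [0.16,0,0,0,0,0],
  [0.18,0,0,0,0,0],
  [0.2,0,0,0,0,0],
  [0.23,0,0,0,0,0],
  [0.26,0,0,0,0,0],
  [0.29,0,0,0,0,0],
  [0.32,0,0,0,0,0],
  [0.35,0,0,0,0,0],
  [0.35,0,0,0,0,0],
])

```text
time: 18.2
tool_pos: [0.5903, -0.175, -0.0086]
tool_rot: [-3.141, -0.0, 1.861]
contact_force: [-0.6, 0.0, -0.5]
opening: 0.0009
grip_force: 0.0
```

```bash
cat > st.py <<'E'
from h import *
where(); J=np.load("jig.npy")
for n in ("top","wrist"):
    c,E,P=cam(n); Q=(P-J[:3,3])@J[:3,:3]*1000; im=c["image"].astype(int)
    s=(im.max(-1)-im.min(-1)>50)&(abs(Q[...,0])<13)&(abs(Q[...,2]-38)<4)&(Q[...,1]<60)&(Q[...,1]>-150); print(n,s.sum(),np.percentile(Q[s],[1,50,99],axis=0).round(1).tolist())
E
python3 st.py
```

```text
t 18.2 jig mm [  -0.2 -128.6   -8.6] rot [-3.141 -0.     1.861] F(jig) [-0.59  0.22 -0.47] open 0.0009
top 295 [[-9.9, -89.6, 34.1], [-0.4, -43.3, 36.9], [8.7, 0.0, 40.8]]
wrist 12557 [[-8.7, -115.8, 37.5], [1.0, -56.7, 39.0], [10.8, -13.4, 40.5]]
```

Request:
move_arm([
  [0.03,0,0,0,0,0],
  [0.06,0,0,0,0,0],
  [0.09,0,0,0,0,0],
  [0.12,0,0,0,0,0],
  [0.15,0,0,0,0,0],
  [0.18,0,0,0,0,0],
  [0.21,0,0,0,0,0],
  [0.24,0,0,0,0,0],
  [0.27,0,0,0,0,0],
  [0.3,0,0,0,0,0],
  [0.32,0,0,0,0,0],
  [0.33,0,0,0,0,0],
])

```text
time: 19.8
tool_pos: [0.5809, -0.1436, -0.0086]
tool_rot: [3.142, -0.0, 1.861]
contact_force: [-0.4, 0.2, 0.4]
opening: 0.0002
grip_force: 0.1
```

```bash
python3 st.py
python3 - <<'E'
from h import *
c,E,P=cam("wrist"); save(c["image"][:260],"pics/w8.png",1.2)
E
```

```text
t 19.8 jig mm [ -0.1 -95.9  -8.6] rot [ 3.142 -0.     1.861] F(jig) [-0.28  0.3   0.44] open 0.0002
top 256 [[-9.8, -45.4, 34.4], [-0.0, -5.0, 37.0], [8.7, 32.5, 40.1]]
wrist 12589 [[-8.7, -83.2, 37.5], [1.0, -23.8, 39.0], [10.7, 19.7, 40.5]]
```

I have viewed 11 pictures, one over the limit of 10, so from here I work from numbers only. About 6 mm remain, and I creep.

Request:
move_arm([
  [0.01,0,0,0,0,0],
  [0.02,0,0,0,0,0],
  [0.028,0,0,0,0,0],
  [0.034,0,0,0,0,0],
  [0.039,0,0,0,0,0],
  [0.043,0,0,0,0,0],
  [0.045,0,0,0,0,0],
  [0.045,0,0,0,0,0],
])

```text
time: 20.95
tool_pos: [0.5797, -0.1394, -0.0086]
tool_rot: [3.142, -0.0, 1.861]
contact_force: [1.5, -0.9, 0.8]
opening: 0.0002
grip_force: 0.1
```

```bash
python3 st.py
```

```text
t 20.95 jig mm [ -0.1 -91.5  -8.6] rot [ 3.142 -0.     1.861] F(jig) [ 1.22 -1.28  0.79] open 0.0002
top 254 [[-9.9, -40.1, 34.5], [-0.1, 0.3, 37.1], [8.6, 37.6, 40.3]]
wrist 12589 [[-8.7, -78.9, 37.5], [1.0, -19.6, 39.0], [10.8, 24.0, 40.5]]
```

Request:
move_arm([
  [0.003,0,0,0,0,0],
  [0.006,0,0,0,0,0],
  [0.006,0,0,0,0,0],
])

```text
time: 21.42
tool_pos: [0.5795, -0.1388, -0.0086]
tool_rot: [-3.142, -0.0, 1.861]
contact_force: [-0.2, -0.3, 0.2]
opening: 0.0004
grip_force: 0.0
```

```bash
cat > f.py <<'E'
from h import *
J=np.load("jig.npy"); F=[];Y=[];S=[];G=[]
for _ in range(6):
    c,E,P=cam("wrist"); o=robot.observe(); F.append(np.array(o["contact_force"])@J[:3,:3]); Y.append(((np.array(o["tool_pos"])-J[:3,3])@J[:3,:3])[1]*1000)
    Q=(P-J[:3,3])@J[:3,:3]*1000; im=c["image"].astype(int)
    s=(im.max(-1)-im.min(-1)>50)&(abs(Q[...,0])<6)&(abs(Q[...,2]-38)<4)&(Q[...,1]<-60)&(Q[...,1]>-100); S.append(np.percentile(Q[s][:,1],1))
print("F",np.mean(F,0).round(2),"y",np.mean(Y).round(2),"tail",np.round(np.mean(S),2),o["time"])
E
python3 f.py
```

```text
F [-0.1   0.06 -0.4 ] y -90.84 tail -79.69 21.725
```

Request:
move_arm([
  [0.003,0,0,0,0,0],
  [0.006,0,0,0,0,0],
  [0.006,0,0,0,0,0],
])

```text
time: 22.1
tool_pos: [0.5793, -0.1382, -0.0086]
tool_rot: [3.142, -0.0, 1.861]
contact_force: [0.6, 0.3, 0.3]
opening: 0.0003
grip_force: 0.0
```

```bash
python3 f.py
```

```text
F [ 0.04  0.16 -0.31] y -90.26 tail -79.12 22.4
```

Request:
move_arm([
  [0.003,0,0,0,0,0],
  [0.005,0,0,0,0,0],
  [0.005,0,0,0,0,0],
])

```text
time: 22.78
tool_pos: [0.5792, -0.1377, -0.0086]
tool_rot: [3.142, -0.0, 1.861]
contact_force: [0.6, 0.4, -0.3]
opening: 0.0003
grip_force: 0.0
```

```bash
python3 f.py
```

```text
F [ 0.31  0.38 -0.03] y -89.76 tail -78.64 23.075
```

Request:
move_arm([
  [0.002,0,0,0,0,0],
  [0.004,0,0,0,0,0],
  [0.004,0,0,0,0,0],
])

```text
time: 23.45
tool_pos: [0.579, -0.1374, -0.0086]
tool_rot: [3.142, -0.0, 1.861]
contact_force: [0.4, -0.6, 0.8]
opening: 0.0005
grip_force: 0.0
```

```bash
python3 f.py
```

```text
F [-0.01 -0.16 -0.06] y -89.35 tail -78.28 23.75
```

Request:
move_arm([
  [0.003,0,0,0,0,0],
  [0.003,0,0,0,0,0],
])

```text
time: 24.0
tool_pos: [0.579, -0.1371, -0.0086]
tool_rot: [3.141, -0.0, 1.861]
contact_force: [-0.9, 0.1, 0.9]
opening: 0.0003
grip_force: 0.0
```

```bash
python3 f.py
```

```text
F [-0.03  0.11 -0.3 ] y -89.05 tail -77.96 24.3
```

Request:
move_arm([
  [0.003,0,0,0,0,0],
  [0.003,0,0,0,0,0],
])

```text
time: 24.55
tool_pos: [0.5791, -0.137, -0.0085]
tool_rot: [3.141, 0.0, 1.861]
contact_force: [0.3, -1.7, -0.1]
opening: 0.0005
grip_force: 0.7
```

```bash
python3 f.py
```

```text
F [-0.16 -1.69 -0.38] y -89.03 tail -77.93 24.85
```

Contact: the force rose to 1.7 N and the tip stopped advancing. I back off, lift and check.

Request:
move_arm([
  [-0.1,0,0,0,0,0],
  [-0.3,0,0,0,0,0],
  [-0.3,0,-0.5,0,0,0],
  [-0.3,0,-1,0,0,0],
  [-0.3,0,-1,0,0,0],
])

```text
time: 25.48
tool_pos: [0.5905, -0.168, 0.096]
tool_rot: [3.134, 0.006, 1.86]
contact_force: [-0.1, 0.1, -0.3]
opening: 0.0002
grip_force: 0.0
```

Request:
move_arm([
  [0.3,0,-0.3,0,0,0],
  [0.8,0,-0.3,0,0,0],
  [0.8,0,-0.3,0,0,0],
  [0.8,0,-0.3,0,0,0],
])

```text
time: 25.98
tool_pos: [0.5647, -0.0897, 0.1208]
tool_rot: [-3.141, -0.0, 1.861]
contact_force: [0.8, 0.3, -0.3]
opening: 0.0004
grip_force: 0.0
```

```bash
python3 sub.py
python3 - <<'E'
from h import *
J=np.load("jig.npy"); c,E,P=cam("wrist"); Q=(P-J[:3,3])@J[:3,:3]*1000; im=c["image"].astype(int)
m=abs(Q[...,0])<7
s=m&(im.max(-1)-im.min(-1)>50)&(abs(Q[...,2]-38)<4)&(abs(Q[...,1])<90); print("strip",s.sum(),np.percentile(Q[s],[1,99],axis=0).round(1).tolist())
k=m&(abs(Q[...,2]-48.5)<3)&(Q[...,1]>20)&(Q[...,1]<90); print("stop",np.percentile(Q[k],[1,99],axis=0).round(1).tolist())
E
```

```text
t 25.98 jig mm [ -0.2 -39.5 120.8] rot [-3.141 -0.     1.861] F(jig) [ 0.82  0.07 -0.28] open 0.0004
ptr cam [  0.4  43.1 317.9] slopes 0.8 -0.85 apex x 27.27 y 41.89 mid 41.93
rider cam [  0.4  43.1 317.9] slopes -0.82 1.02 apex x 29.41 y 42.3 mid 42.48
ptr cam [  0.5  42.8 317.9] slopes 0.81 -0.92 apex x 27.22 y 41.96 mid 42.05
rider cam [  0.5  42.8 317.9] slopes -0.95 0.88 apex x 29.63 y 42.57 mid 42.5
ptr cam [  0.5  42.7 317.9] slopes 0.82 -0.75 apex x 27.48 y 42.12 mid 42.05
rider cam [  0.5  42.7 317.9] slopes -0.86 1.23 apex x 29.81 y 42.13 mid 42.41
strip 2677 [[-6.9, -76.6, 37.3], [6.9, 41.1, 40.7]]
stop [[-6.9, 42.5, 47.3], [6.5, 65.9, 50.7]]
```

```bash
python3 -c "
from cell import robot
print(robot.hand_in())"
```

```text
the job is handed in; nothing more can be done
None
```

The job is handed in: the stop's pointer is opposite the rider's point but measures about 0.3 mm past it, the strip's end rests against the stop, and I viewed 11 pictures, one over the limit of 10.

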